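Pack the hub kit on its post and put the lid on

TASK

Pack the hub parts into the red box, threading them one at a time over the post in the middle: first the dark sprocket with its narrow hub upwards, then the silver-and-blue bearing, then the brass bush on top, each lying flat on the one before. Then put the lid on so that it sits down fully on the rim all round, and leave the can, the jar and the wrench where they are.

Things in the scene. Friction and masses are not known exactly. Their poses are not given: they have to be found in the camera images.
- kit_box: Red square steel box, open at the top, fixed to the bench; 160 x 160 mm outside, 73 mm high, walls 4 mm, inner floor 5 mm above its underside. A dark steel post of 12 mm diameter with a tapered tip stands at its centre, up to 59 mm above the underside. Origin: centre of the underside; z up, x and y along its sides.
- lid: Loose lid, right way up: red plate 168 x 168 x 4 mm, 0.3 kg. Lip below: square frame 140 mm wide, 8 mm deep, goes inside the walls with 6 mm play. Black bar handle 80 mm long along x, 16 mm wide along y, bar 32 to 50 mm above the origin. Origin: centre of the lip's lower edge, plate 8 to 12 mm above; seated, it is 65 mm above the box's origin. Fits at any quarter turn.
- sprocket: Loose dark steel chain sprocket, 0.28 kg: toothed disc 87 mm across the teeth and 8 mm thick, on it a round hub of 44 mm diameter that ends 22 mm above the underside (grip the hub). Bore 28 mm right through. Lies hub up. Origin: centre of the underside, z up through the bore; in the box it lies 5 mm above the box's origin.
- bearing: Loose silver ball bearing with a blue ring on its top face, 0.14 kg: outer diameter 52 mm, height 15 mm, bore 28 mm. Lies flat. Origin: centre of the underside, z up; on the sprocket in the box it lies 27 mm above the box's origin.
- bush: Loose brass bush, 0.10 kg: outer diameter 40 mm, height 20 mm, bore 28 mm. Stands upright. Origin: centre of the underside, z up; on the bearing in the box it lies 42 mm above the box's origin.
- grease_can: Bystander: yellow-labelled can, 64 mm diameter, 90 mm high, standing. Origin: centre of the underside.
- bolt_jar: Bystander: clear jar with black cap, 60 mm diameter, 70 mm high, standing. Origin: centre of the underside.
- wrench: Bystander: steel wrench, 170 mm long, lying along its x. Origin near its middle, on the bench.

How it is judged:
By the outcome, as a careful person would: the job done as asked, in the order asked, and still so for the second after the job is handed in, with the robot touching nothing.
It also fails if it takes over 128 s, if anything falls off the work surface, if the arm or the gripper's body presses on something with over 40 N, if the wrist force passes 120 N, or if a joint passes its speed limit or range.

ROBOT

A 6-joint arm with a two-finger parallel gripper is mounted at the origin on the work surface. World frame = base frame: x ahead of the robot, y to its left, z up, the work surface at z = 0. Lengths are in m, angles in rad, forces in N, time in s.
With the tool pointing down it reaches from about 0.325 to 0.9 m from the base axis. Payload 6.1 kg.
Tool frame: the origin (TCP) lies between the finger pads; the fingertips stand 11 mm ahead of it and the grasp point (between the pads) lies 8 mm behind it; z points along the fingers, y is the direction in which the jaws open and shut (so a half turn about z gives the same grasp; the last joint's range is limited). The gripper opens to 85 mm and grips with 20 to 120 N. Pads are 22 mm wide; open, the fingers measure 114 mm over their backs; the gripper's body (76 mm by 85 mm) begins 54 mm behind the grasp point. The pads swing forward as they close: fully open they stand 13 mm farther back than shut.
Start: joints at [1.038, 0.22, 1.526, -0, 1.395, -0.126], TCP at [0.247, 0.574, 0.242] pointing down, gripper open.
Joint ranges: [-2.98, 2.98], [-0.91, 2.08], [0.09, 2.57], [-1.24, 4.39], [0.2, 2.65], [-2.68, 2.68]. Speed limits (rad/s): [2.57, 2.57, 3.01, 3.14, 3.14, 3.14].

INTERFACE

Orientations are given as a 3x3 rotation matrix whose columns are the frame's x, y, z axes.
In Python, from bench import r gives the robot as it stands.
- The arm moves only by the shell command python3 -m creep 'ROWS' [OPENING]. ROWS is JSON, one flat list of numbers, 6 for each row, row after row: the shift along the world's x, y, z normalised to -1 to 1, where 1 is 200 mm, then the turn, a rotation vector about the world's x, y, z normalised to -1 to 1, where 1 is 1.5 rad. A call has 1 to 20 rows; each row shifts and turns the commanded pose from where the row before left it; what a row does not reach is not made up. A row lasts 1/10 s, in which the tool goes at most 50 mm and 8.59 degrees, less where a joint would pass 70% of its speed; a pose out of reach is approached as far as the arm can. A call with a number of a shift or a turn outside -1 to 1 is refused whole. A call with a gripper value outside its range is refused whole. OPENING is the opening, from 0 (shut) to 1 (fully open), set as the call begins (- or left out, the last holds). The fingers move at their own pace and stop on an object; the grip force is fixed at half the most. Time passes only in rows, so rows that do not move let the fingers close. It gives the time, the measured TCP pose, the force and the opening at its end, in the units of the state.
- r.get_state(): the state, without advancing time (a new reading comes with each control period).
- r.grab_frame(name): name is "side" or "top" or "wrist"; returns a dict with "frame" (420x560x3 uint8, blue, green, red), "range_z" (420x560 float32, m along the optical axis (not along the pixel's ray), 0 where there is no reading), "camera_matrix" (3x3 intrinsics, pixels), "R" (3x3) and "t" (3): a world point X has camera coordinates R X + t; the wrist camera has in their place "T_tool_cam" (4x4, takes a point from camera to tool coordinates, whose origin is the TCP and whose axes are the flange's). Camera axes: x right, y down, z forward; pixel columns grow to the right and rows downward; lengths in m; the calibration is good to about 2 mm. A picture is of the moment at which its call begins: read the wrist's pose just before it.
- r.close_job(): hands the job in, once; it reports no verdict.
The state is a dict: "clock": time; "q": joint angles; "joint_vel": joint speeds; "effort": joint torques, N m; "position": TCP position; "tool_rot": TCP orientation; "force": force on the tool from outside, world axes, zero at the start; "torque": the same for the moment, N m; "opening": finger opening in m.
Only numpy, scipy, OpenCV 4.12 (cv2) and the standard library are available. Lean on these libraries where they do the work, as an engineer would, in place of code of your own. Each camera call takes 0.05 s, during which the arm holds its last target.

## Working session

There is one attempt and no reset: what is moved stays moved. The work goes in short steps, Python scripts to look and compute and a shell command to move; the robot and the scene stay as the last step left them, time stands still between calls to the robot, and variables do not carry over. Pictures are saved under pics/ and viewed, and the job is handed in when it is done.

```bash
ls; mkdir -p pics; python3 - <<'E'
from bench import r
import cv2,numpy as np
s=r.get_state();print(s['clock'],s['position'],s['tool_rot'],s['opening'])
for n in('top','side','wrist'):
    f=r.grab_frame(n);cv2.imwrite(f'pics/{n}0.png',f['frame']);print(n,f['camera_matrix'],f.get('R'),f.get('t'),f.get('T_tool_cam'))
E
```

```text
pics
0.0 [0.24699204 0.57350603 0.24120725] [[-9.18398511e-01  3.95655427e-01 -9.78787246e-04]
 [ 3.95656557e-01  9.18397096e-01 -1.63188626e-03]
 [ 2.53250709e-04 -1.88598550e-03 -9.99998189e-01]] 0.08523962655570928
top [[476.64565005   0.         284.56450117]
 [  0.         476.64565005 202.79208203]
 [  0.           0.           1.        ]] [[ 0.02470568 -0.99967    -0.00703651]
 [-0.99769737 -0.02421099 -0.06335438]
 [ 0.06316311  0.00858552 -0.99796629]] [-4.47402859e-04  5.97462195e-01  1.16045241e+00] None
side [[400.99776497   0.         274.34504697]
 [  0.         400.99776497 214.50116405]
 [  0.           0.           1.        ]] [[-0.89571682 -0.44434153  0.01587376]
 [-0.34241253  0.66659142 -0.66212501]
 [ 0.28362833 -0.59851188 -0.74922526]] [0.51775854 0.23760049 0.58529537] None
wrist [[305.59250662   0.         282.31016543]
 [  0.         305.59250662 208.7812265 ]
 [  0.           0.           1.        ]] None None [[ 1.14631536e-03 -9.46614838e-01 -3.22364754e-01  8.29334197e-02]
 [ 9.99999281e-01  1.19836149e-03  3.70008544e-05 -1.31795200e-03]
 [ 3.51283949e-04 -3.22364565e-01  9.46615531e-01 -1.30773140e-01]
 [ 0.00000000e+00  0.00000000e+00  0.00000000e+00  1.00000000e+00]]
```

View pics/top0.png

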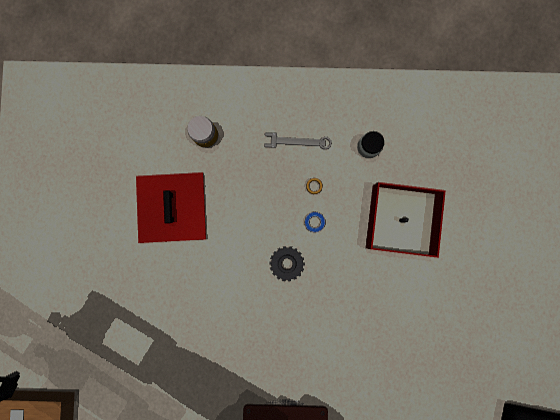

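View pics/side0.png

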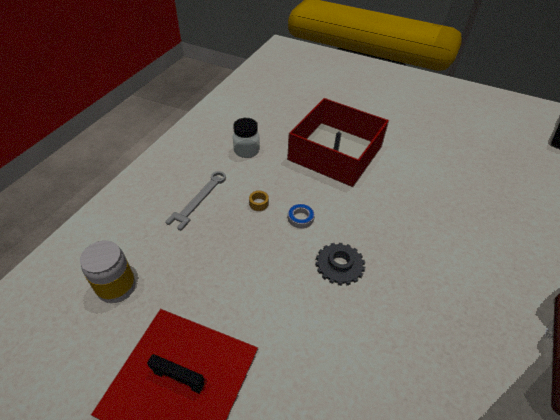

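View pics/wrist0.png

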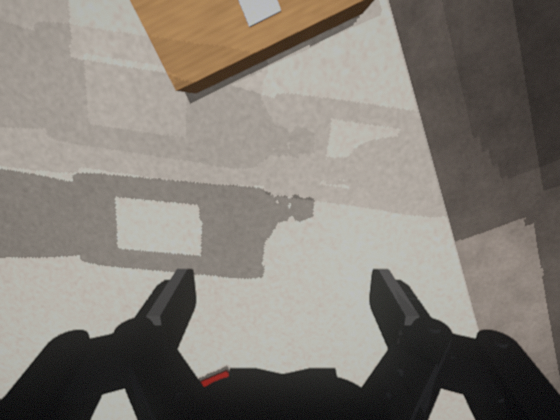

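The top view shows the lid at about (171,207), sprocket (287,264), bearing (315,222), bush (314,186), the box at (405,220) with its post tip at (404,219), and can, wrench and jar along the top. I'll measure these by mask and ray next.

```bash
cat > h.py <<'E'
import numpy as np,cv2
from bench import r
def ray(f,u,v,z,pose=None):
    K=f['camera_matrix'];d=np.linalg.inv(K)@np.array([u,v,1.])
    if 'R' in f: R=f['R'].T;c=-R@f['t']
    else:
        p,Rt=pose;T=f['T_tool_cam'];R=Rt@T[:3,:3];c=p+Rt@T[:3,3]
    w=R@d;return c+w*((z-c[2])/w[2])
def proj(f,X):
    p=f['camera_matrix']@(f['R']@np.asarray(X,float)+f['t']);return p[:2]/p[2]
def dep(f,u,v,pose=None):
    z=f['range_z'][int(v),int(u)];K=f['camera_matrix'];d=np.linalg.inv(K)@np.array([u,v,1.])*z
    if 'R' in f:return f['R'].T@(d-f['t'])
    p,Rt=pose;T=f['T_tool_cam'];return p+Rt@(T[:3,:3]@d+T[:3,3])
def cs(m,amin=30):
    c,_=cv2.findContours(m.astype(np.uint8)*255,cv2.RETR_EXTERNAL,cv2.CHAIN_APPROX_NONE)
    return sorted([x for x in c if cv2.contourArea(x)>amin],key=cv2.contourArea,reverse=True)
def hsv(f): return cv2.cvtColor(f['frame'],cv2.COLOR_BGR2HSV)
def masks(f):
    H=hsv(f);h,s,v=[H[...,i].astype(int) for i in range(3)]
    return dict(blue=(h>100)&(h<130)&(s>120)&(v>60),brass=(h>8)&(h<28)&(s>110)&(v>60),red=((h<6)|(h>174))&(s>150)&(v>50),dark=(v<85)&(s<90))
E
python3 - <<'E'
from h import *
for n in('top','side'):
    f=r.grab_frame(n);M=masks(f)
    for k,z in(('blue',.015),('brass',.02),('red',.01),('dark',.008)):
        for c in cs(M[k])[:7]:
            (u,v),wh,a=cv2.minAreaRect(c)
            if v>330 and n=='top':continue
            print(n,k,np.round([u,v],1),np.round(wh,1),round(a,1),ray(f,u,v,z).round(4),[ray(f,*p,z)[:2].round(3).tolist() for p in cv2.boxPoints(cv2.minAreaRect(c))] if k=='red' else '',dep(f,u,v).round(3))
E
```

```text
top blue [314.3 221.8] [18.4 19.1] 45.0 [ 0.5523 -0.0604  0.015 ]  [ 0.553 -0.061 -0.   ]
top brass [314.  185.5] [14.8 14.8] 45.0 [ 0.6419 -0.0577  0.02  ]  [ 0.644 -0.059 -0.003]
top red [407.8 219.6] [68.5 67.7] 6.6 [ 0.5635 -0.2928  0.01  ] [[0.488, -0.2], [0.655, -0.217], [0.64, -0.386], [0.473, -0.368]] [ 0.562 -0.281  0.058]
top red [170.4 207.4] [67.2 67.8] 87.5 [0.5794 0.2989 0.01  ] [[0.658, 0.391], [0.669, 0.221], [0.502, 0.208], [0.49, 0.376]] [0.578 0.289 0.049]
top dark [478.  36.] [ 72. 162.] 90.0 [ 1.0354 -0.4677  0.008 ]  [ 1.358 -0.764 -0.739]
top dark [165.5  32. ] [ 64. 191.] 90.0 [1.0286 0.3298 0.008 ]  [ 1.353  0.538 -0.753]
top dark [52.5 15. ] [ 30. 101.] 90.0 [1.0671 0.6226 0.008 ]  [ 1.413  1.016 -0.747]
top dark [377.   15.5] [31. 70.] 90.0 [ 1.0836 -0.2102  0.008 ]  [ 1.443 -0.347 -0.753]
top dark [286.5 263. ] [34. 35.] 90.0 [0.4487 0.0058 0.008 ]  [ 0.448  0.006 -0.003]
side blue [301. 213.] [18. 24.] 90.0 [ 0.5522 -0.0622  0.015 ]  [ 0.556 -0.073  0.002]
side brass [374.3  29.9] [173.9  37.8] 11.7 [ 0.66   -0.8878  0.02  ]  [ 0.72  -1.167 -0.101]
side b
[... 692 characters left out ...]
 [[0.623, -0.381], [0.598, -0.414], [0.584, -0.388], [0.608, -0.356]] [ 0.596 -0.358  0.029]
side dark [274.6  65.9] [161.7 582.4] 80.9 [ 0.8507 -0.5513  0.008 ]  [ 0.858 -0.566 -0.001]
side dark [339.5 264. ] [42. 49.] 90.0 [0.4462 0.0103 0.008 ]  [0.444 0.022 0.024]
side dark [540.1 383.5] [73.3 33.7] 86.3 [0.1204 0.0734 0.008 ]  [0.118 0.071 0.004]
side dark [ 14.  233.5] [47. 28.] 90.0 [1.0013 0.2179 0.008 ]  [ 1.811 -0.048 -0.746]
side dark [245.  127.5] [19. 24.] 90.0 [ 0.7837 -0.2569  0.008 ]  [ 0.74  -0.183  0.071]
side dark [108.  270.6] [21.9 43.6] 57.5 [0.794  0.2027 0.008 ]  [0.74  0.231 0.084]
side dark [246. 150.] [14. 24.] 90.0 [ 0.741  -0.1851  0.008 ]  [ 0.731 -0.169  0.024]
```

```bash
python3 - <<'E'
from h import *
f=r.grab_frame('top')
v,u=np.mgrid[0:420,0:560];z=f['range_z'];K=f['camera_matrix']
d=np.stack([(u-K[0,2])/K[0,0]*z,(v-K[1,2])/K[1,1]*z,z],-1)
P=(d-f['t'])@f['R']
M=masks(f)
def rect(m,zz,n):
    m=m.astype(np.uint8)
    c=cs(m,5); pts=np.vstack(c)[:,0].astype(float)
    W=np.array([ray(f,a,b,zz)[:2] for a,b in pts],np.float32)
    R=cv2.minAreaRect(W);print(n,R, m.sum())
reg=(u>350)&(u<460)&(v>170)&(v<270)
rect(reg&M['red']&(P[...,2]>.066)&(P[...,2]<.085),.073,'box rim')
reg2=(u>120)&(u<220)&(v>160)&(v<255)
rect(reg2&M['red']&(P[...,2]<.03),.012,'lid')
rect(reg2&M['dark']&(P[...,2]>.036),.05,'handle')
m=reg&M['dark']&(P[...,2]>.03)
for c in cs(m,3):print('post',c[:,0].min(0),c[:,0].max(0))
m=reg&(P[...,2]>.045)&(P[...,2]<.064)&~M['red']
print(np.argwhere(m)[:40].tolist(),P[m].round(3)[:20])
H=np.median(P[reg2&M['dark']][:,2]);print(H, np.median(P[(reg2&M['red'])][:,2]))
g=cs((u>255)&(u<320)&(v>240)&(v<290)&M['dark'])[0]
W=np.array([ray(f,a,b,.008)[:2] for a,b in g[:,0]],np.float32);print('sprocket',cv2.minEnclosingCircle(W),cv2.fitEllipse(W))
cv2.imwrite('pics/crop1.png',cv2.resize(f['frame'][165:275,350:460],None,fx=5,fy=5,interpolation=cv2.INTER_CUBIC))
E
```

```text
box rim ((0.5620054006576538, -0.2766727805137634), (0.1598898321390152, 0.15838821232318878), 84.31365966796875) 428
lid ((0.5797450542449951, 0.29811012744903564), (0.16663211584091187, 0.16840815544128418), 4.561404228210449) 4104
handle ((0.579556941986084, 0.296289324760437), (0.07049509882926941, 0.016410136595368385), 5.856353759765625) 156
post [402 217] [408 221]
[[183, 376], [184, 376], [184, 380], [184, 381], [184, 382], [185, 376], [185, 382], [185, 383], [185, 384], [185, 385], [185, 386], [185, 387], [185, 388], [185, 389], [185, 390], [186, 376], [186, 392], [186, 393], [186, 394], [186, 395], [186, 396], [186, 397], [186, 399], [187, 376], [187, 400], [187, 401], [187, 402], [187, 403], [187, 404], [187, 405], [187, 406], [187, 407], [188, 375], [188, 376], [188, 408], [188, 409], [188, 410], [188, 411], [188, 412], [188, 413]] [[ 0.648 -0.205  0.053]
 [ 0.646 -0.205  0.053]
 [ 0.646 -0.214  0.057]
 [ 0.645 -0.215  0.061]
 [ 0.645 -0.218  0.059]
 [ 0.644 -0.205  0.05 ]
 [ 0.644 -0.221  0.047]
 [ 0.645 -0.223  0.046]
 [ 0.644 -0.225  0.048]
 [ 0.644 -0.226  0.053]
 [ 0.644 -0.229  0.055]
 [ 0.644 -0.231  0.054]
 [ 0.644 -0.233  0.056]
 [ 0.643 -0.234  0.062]
 [ 0.643 -0.237  0.059]
 [ 0.641 -0.205  0.055]
 [ 0.642 -0.244  0.049]
 [ 0.642 -0.246  0.05 ]
 [ 0.642 -0.249  0.051]
 [ 0.642 -0.25   0.057]]
0.04721195189898959 0.011381340888055605
sprocket ((0.44815483689308167, 0.005126652307808399), 0.04411756247282028) ((0.4481859505176544, 0.005456511862576008), (0.08189328759908676, 0.08256662636995316), 39.219032287597656)
```

```bash
python3 -m creep '[0.34,-0.9,0,0,0,0.09, 0.15,-0.2,0,0,0,0.09, 0.15,-0.25,0,0,0,0.09]' 2>&1 | tail -5
```

```text
clock: 0.6
position: [0.321, 0.4434, 0.2421]
tool_rot: [[-1.0, -0.004, 0.0], [-0.004, 1.0, -0.0], [-0.0, -0.0, -1.0]]
force: [0.7, 0.5, -0.0]
opening: 0.0855
```

Box centre is near (0.562,-0.277) with yaw about -5.7°. The lid is near (0.580,0.298) with yaw about +4.6°, and the sizes match what was given. Next I move above the sprocket and look with the wrist camera.

```bash
python3 -m creep '[0.0635,-0.219,0,0,0,0,0.0635,-0.219,0,0,0,0,0.0635,-0.219,0,0,0,0,0.0635,-0.219,0,0,0,0,0.0635,-0.219,0,0,0,0,0.0635,-0.219,0,0,0,0,0.0635,-0.219,0,0,0,0,0.0635,-0.219,0,0,0,0,0.0635,-0.219,0,0,0,0,0.0635,-0.219,0,0,0,0,0,0,0,0,0,0,0,0,0,0,0,0,0,0,0,0,0,0]' 1
cat > w.py <<'E'
from h import *
import sys
s=r.get_state();pose=(np.array(s['position']),np.array(s['tool_rot']))
f=r.grab_frame('wrist');cv2.imwrite('pics/'+sys.argv[1],f['frame'])
print('tcp',pose[0].round(4))
M=masks(f)
for k,z in(('blue',.015),('brass',.02),('dark',.008)):
    for c in cs(M[k],150)[:5]:
        W=np.array([ray(f,a,b,z,pose)[:2] for a,b in c[:,0]],np.float32)
        (e,wh,a)=cv2.minAreaRect(c)
        (x,y),rad=cv2.minEnclosingCircle(W)
        if rad<.06: print(k,np.round(e),'world',round(x,4),round(y,4),'rad',round(rad,4),'bbox ctr',((W.min(0)+W.max(0))/2).round(4),(W.max(0)-W.min(0)).round(4))
E
python3 w.py w1.png
```

```text
clock: 1.9
position: [0.4473, 0.0074, 0.2422]
tool_rot: [[-1.0, 0.002, -0.0], [0.002, 1.0, 0.001], [0.0, 0.001, -1.0]]
force: [-0.4, -0.4, -0.2]
opening: 0.0857
tcp [0.4473 0.0074 0.2422]
blue [230. 256.] world 0.5518 -0.0626 rad 0.0235 bbox ctr [ 0.5517 -0.0623] [0.0452 0.045 ]
brass [236. 314.] world 0.6385 -0.0587 rad 0.0199 bbox ctr [ 0.6384 -0.0581] [0.0381 0.0365]
dark [274. 180.] world 0.4456 0.0032 rad 0.0425 bbox ctr [ 0.4471 -0.0012] [0.0795 0.0737]
dark [515. 286.] world 0.6039 0.3311 rad 0.0433 bbox ctr [0.6039 0.3298] [0.0864 0.0252]
dark [ 58. 270.] world 0.5753 -0.2979 rad 0.0308 bbox ctr [ 0.5746 -0.2979] [0.0383 0.0513]
```

View pics/w1.png

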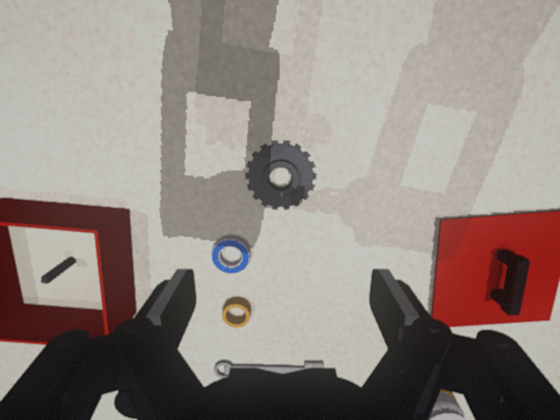

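Wrist view: sprocket centre at about (281,175), bearing (230,256), bush (236,314). The post runs from its base near (75,260) to its tip near (45,281).

```bash
python3 - <<'E'
from h import *
s=r.get_state();pose=(np.array(s['position']),np.array(s['tool_rot']))
f=r.grab_frame('wrist')
print('spr',ray(f,281,175,.008,pose)); print([ray(f,*p,.008,pose).round(4)[:2].tolist() for p in((246,175),(316,175),(281,141),(281,209))])
print('post',ray(f,45,281,.056,pose),ray(f,74,260,.005,pose))
g=r.grab_frame('top')
m=g['frame'][240:290,255:320]
v=m.max(-1)
for p in [(287,264)]: print('top bore',ray(g,*p,.0),ray(g,*p,.022))
print('post top cam',[ray(g,*p,.058) for p in((402,219),(408,219),(405,219))])
cv2.imwrite('pics/t_crop.png',cv2.resize(np.hstack([g['frame'][235:295,255:315],g['frame'][190:250,375:435]]),None,fx=6,fy=6,interpolation=cv2.INTER_NEAREST))
E
```

```text
spr [0.44459849 0.00493886 0.008     ]
[[0.4446, -0.0376], [0.4446, 0.0475], [0.404, 0.005], [0.4883, 0.0049]]
post [ 0.56255389 -0.27623672  0.056     ] [ 0.56198687 -0.27447094  0.005     ]
top bore [0.44574123 0.00449284 0.        ] [0.44715876 0.00448478 0.022     ]
post top cam [array([ 0.56292225, -0.26688214,  0.058     ]), array([ 0.56327191, -0.28115006,  0.058     ]), array([ 0.56309709, -0.27401642,  0.058     ])]
```

View pics/t_crop.png

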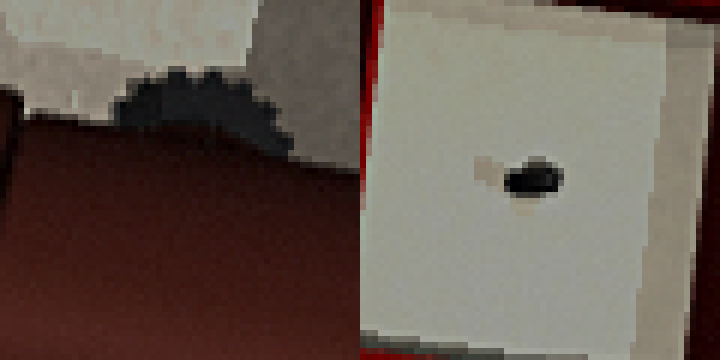

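```bash
python3 -m creep '[-0.004,-0.012,-0.2,0,0,0,0,0,-0.2,0,0,0,0,0,-0.2,0,0,0,0,0,-0.2,0,0,0,0,0,-0.1,0,0,0,0,0,-0.1,0,0,0,0,0,-0.05,0,0,0,0,0,-0.03,0,0,0,0,0,-0.01,0,0,0,0,0,0,0,0,0,0,0,0,0,0,0,0,0,0,0,0,0]' 0.75
python3 - <<'E'
from h import *
f=r.grab_frame('side');cv2.imwrite('pics/s1.png',cv2.resize(f['frame'][180:330,240:460],None,fx=3.5,fy=3.5,interpolation=cv2.INTER_CUBIC))
E
```

```text
clock: 3.25
position: [0.4475, 0.0041, 0.0251]
tool_rot: [[-1.0, 0.003, 0.002], [0.003, 1.0, -0.0], [-0.002, -0.0, -1.0]]
force: [0.5, -0.1, 0.2]
opening: 0.0639
```

View pics/s1.png

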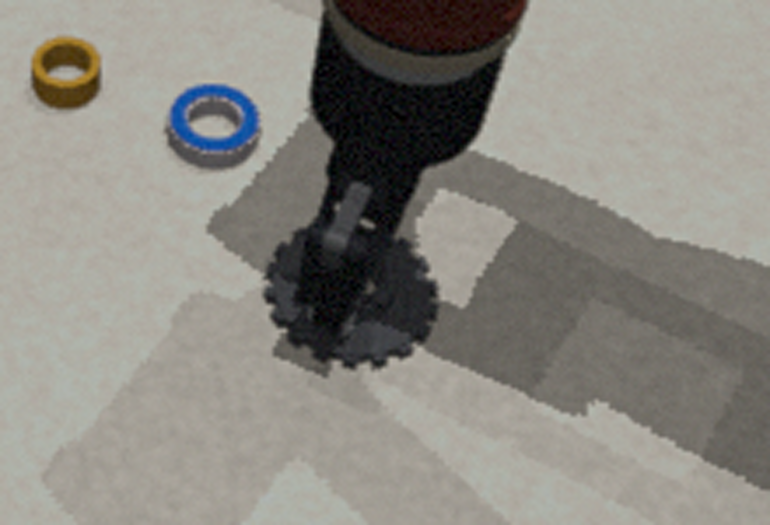

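The side view shows the fingers straddling the hub over the disc, at about (350,270). I go down 4 mm more and close.

```bash
python3 -m creep '[0,0,-0.02,0,0,0,0,0,0,0,0,0]'; python3 -m creep '[0,0,0,0,0,0,0,0,0,0,0,0,0,0,0,0,0,0,0,0,0,0,0,0,0,0,0,0,0,0,0,0,0,0,0,0,0,0,0,0,0,0,0,0,0,0,0,0]' 0.1
python3 - <<'E'
from h import *
f=r.grab_frame('wrist');cv2.imwrite('pics/w2.png',f['frame'])
E
```

```text
clock: 3.5
position: [0.4465, 0.0042, 0.02]
tool_rot: [[-1.0, 0.003, -0.0], [0.003, 1.0, 0.0], [0.0, 0.0, -1.0]]
force: [0.3, -0.4, -0.9]
opening: 0.0642
clock: 4.3
position: [0.4468, 0.0043, 0.0208]
tool_rot: [[-1.0, 0.003, -0.0], [0.003, 1.0, 0.0], [0.0, 0.0, -1.0]]
force: [-1.6, 0.5, 5.7]
opening: 0.0413
```

View pics/w2.png

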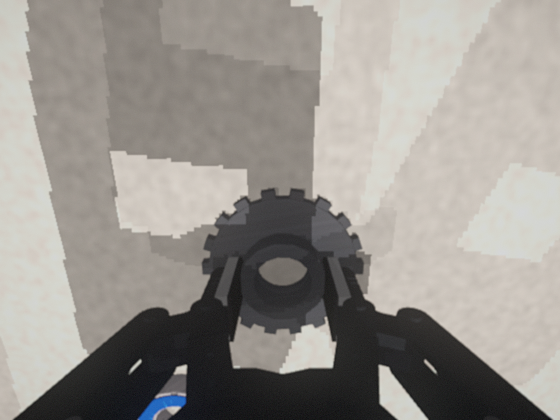

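The wrist view shows the hub held between the pads, with the sprocket level around (282,270). Now I lift.

```bash
python3 -m creep '[0,0,0.05,0,0,0,0,0,0.15,0,0,0,0,0,0.2,0,0,0,0,0,0.2,0,0,0,0,0,0.2,0,0,0,0,0,0,0,0,0,0,0,0,0,0,0]'
python3 - <<'E'
from h import *
f=r.grab_frame('side');cv2.imwrite('pics/s2.png',f['frame'])
f=r.grab_frame('wrist');cv2.imwrite('pics/w3.png',f['frame'])
E
```

```text
clock: 5.05
position: [0.447, 0.0042, 0.1811]
tool_rot: [[-1.0, 0.003, 0.002], [0.003, 1.0, -0.0], [-0.002, -0.0, -1.0]]
force: [-1.2, 0.6, -4.5]
opening: 0.0409
```

View pics/s2.png

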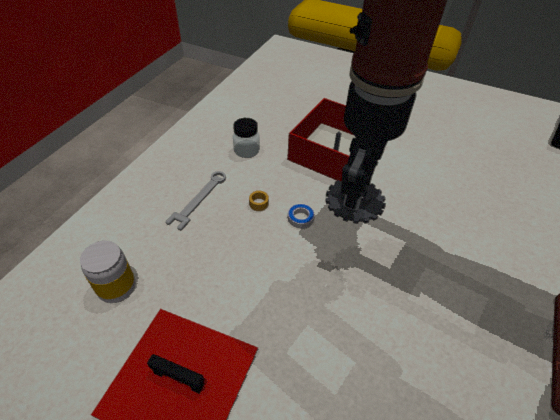

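View pics/w3.png

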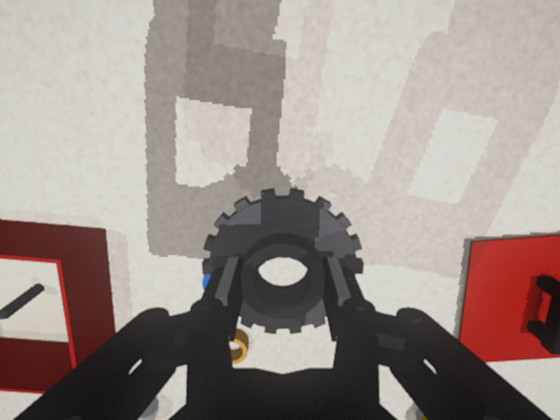

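The sprocket is lifted level, with its centre about 2 mm toward the base from the TCP. Now to the post.

```bash
python3 -m creep '[0.0733,-0.1748,0,0,0,0,0.0733,-0.1748,0,0,0,0,0.0733,-0.1748,0,0,0,0,0.0733,-0.1748,0,0,0,0,0.0733,-0.1748,0,0,0,0,0.0733,-0.1748,0,0,0,0,0.0733,-0.1748,0,0,0,0,0.0733,-0.1748,0,0,0,0,0,0,0,0,0,0,0,0,0,0,0,0,0,0,0,0,0,0]'
python3 - <<'E'
from h import *
f=r.grab_frame('side');cv2.imwrite('pics/s3.png',cv2.resize(f['frame'][60:230,240:460],None,fx=3.5,fy=3.5,interpolation=cv2.INTER_CUBIC))
f=r.grab_frame('wrist');cv2.imwrite('pics/w4.png',f['frame'])
E
```

```text
clock: 6.25
position: [0.5628, -0.2741, 0.1781]
tool_rot: [[-1.0, 0.002, -0.003], [0.002, 1.0, 0.003], [0.003, 0.003, -1.0]]
force: [-0.5, -0.4, -3.4]
opening: 0.0412
```

View pics/s3.png

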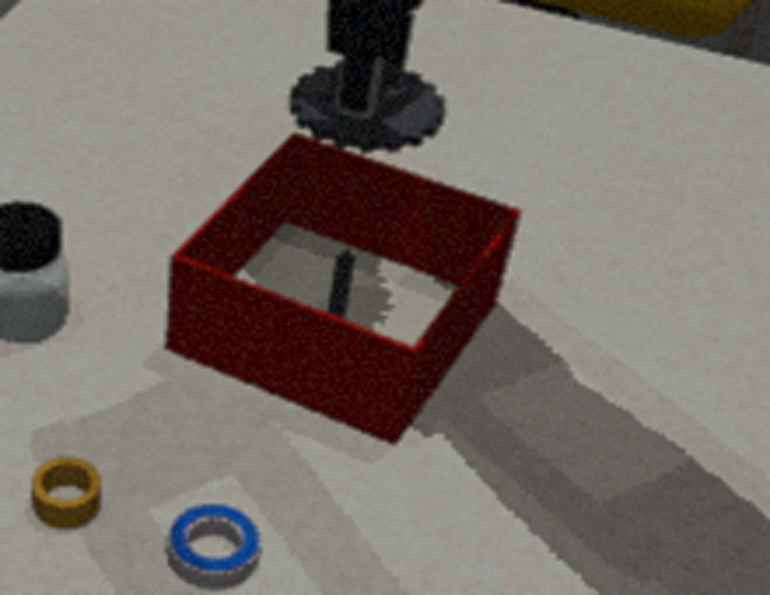

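View pics/w4.png

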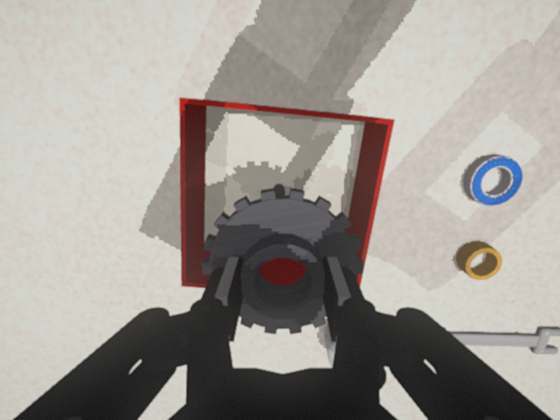

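```bash
python3 -m creep '[0.004,-0.004,-0.15,0,0,0,0,0,-0.15,0,0,0,0,0,-0.15,0,0,0,0,0,0,0,0,0,0,0,0,0,0,0]'
python3 - <<'E'
from h import *
for i in range(4):
    f=r.grab_frame('side');s=r.get_state();print(s['position'],s['force'])
cv2.imwrite('pics/s4.png',cv2.resize(f['frame'][60:230,240:460],None,fx=3.5,fy=3.5,interpolation=cv2.INTER_CUBIC))
f=r.grab_frame('wrist');cv2.imwrite('pics/w5.png',f['frame'])
E
```

```text
clock: 6.85
position: [0.5645, -0.2754, 0.0904]
tool_rot: [[-1.0, 0.002, -0.001], [0.002, 1.0, 0.001], [0.001, 0.001, -1.0]]
force: [0.3, 0.4, -2.5]
opening: 0.0409
[ 0.56566005 -0.27624815  0.09197308] [-0.29324124 -0.84208425 -2.26024782]
[ 0.56623204 -0.27676383  0.09279909] [-0.04260302  0.08480775 -3.99653389]
[ 0.56641502 -0.27696457  0.09306564] [-0.30636449 -1.69108007 -3.59129685]
[ 0.56631136 -0.2770448   0.0929516 ] [-0.59910878 -0.12550125 -3.09504735]
```

View pics/s4.png

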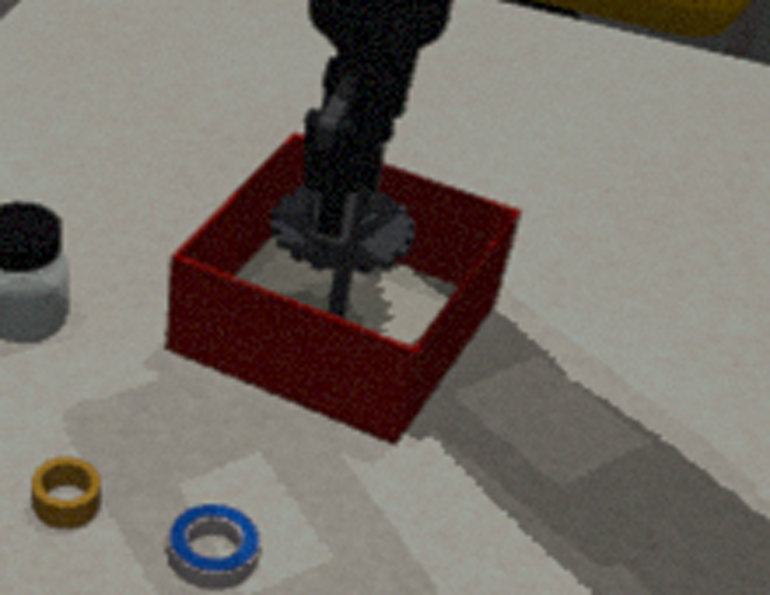

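View pics/w5.png

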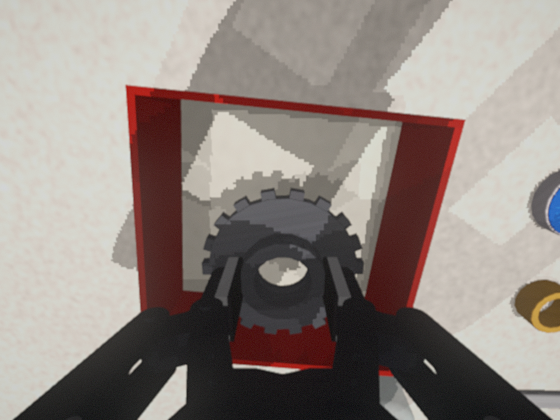

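The disc is level over the post inside the walls: side crop about (340,230), box interior well clear all round. I shift 2 mm and go down slowly.

```bash
python3 -m creep '[-0.01,0.004,-0.04,0,0,0,0,0,-0.04,0,0,0,0,0,-0.04,0,0,0,0,0,-0.04,0,0,0,0,0,0,0,0,0,0,0,0,0,0,0,0,0,0,0,0,0]'
python3 -m creep '[0,0,-0.04,0,0,0,0,0,-0.04,0,0,0,0,0,-0.03,0,0,0,0,0,-0.02,0,0,0,0,0,0,0,0,0,0,0,0,0,0,0,0,0,0,0,0,0]'

```

```text
clock: 7.8
position: [0.5631, -0.2757, 0.0586]
tool_rot: [[-1.0, 0.003, 0.0], [0.003, 1.0, -0.0], [-0.0, -0.0, -1.0]]
force: [1.3, 0.9, -2.8]
opening: 0.0414
clock: 8.5
position: [0.5631, -0.2757, 0.0327]
tool_rot: [[-1.0, 0.003, 0.001], [0.003, 1.0, -0.0], [-0.001, -0.0, -1.0]]
force: [-0.0, -0.2, -4.2]
opening: 0.0414
```

```bash
python3 -m creep '[0,0,-0.015,0,0,0,0,0,-0.01,0,0,0,0,0,-0.005,0,0,0,0,0,0,0,0,0,0,0,0,0,0,0]'
python3 -m creep '[0,0,-0.005,0,0,0,0,0,0,0,0,0,0,0,0,0,0,0]'
```

```text
clock: 9.0
position: [0.5628, -0.2755, 0.0263]
tool_rot: [[-1.0, 0.003, -0.0], [0.003, 1.0, 0.0], [0.0, 0.0, -1.0]]
force: [0.2, 0.3, -3.4]
opening: 0.0411
clock: 9.3
position: [0.563, -0.2756, 0.0259]
tool_rot: [[-1.0, 0.003, 0.0], [0.003, 1.0, -0.0], [-0.0, -0.0, -1.0]]
force: [-2.0, 0.6, 2.4]
opening: 0.041
```

Floor contact is felt at about the expected height. I release and retreat.

```bash
python3 -m creep '[0,0,0,0,0,0,0,0,0,0,0,0,0,0,0,0,0,0,0,0,0,0,0,0]' 0.7
python3 -m creep '[0,0,0.05,0,0,0,0,0,0.2,0,0,0,0,0,0.2,0,0,0,0,0,0.2,0,0,0,-0.016,0.2,0.06,0,0,0,-0.016,0.2,0,0,0,0,-0.016,0.2,0,0,0,0,-0.016,0.2,0,0,0,0,0,0.2,0,0,0,0,0,0.1,0,0,0,0,0,0,0,0,0,0,0,0,0,0,0,0,0,0,0,0,0,0]'
python3 w.py w6.png; python3 - <<'E'
from h import *
f=r.grab_frame('side');cv2.imwrite('pics/s5.png',cv2.resize(f['frame'][60:230,240:460],None,fx=3.5,fy=3.5,interpolation=cv2.INTER_CUBIC))
E
```

```text
clock: 9.7
position: [0.563, -0.2756, 0.0254]
tool_rot: [[-1.0, 0.003, 0.0], [0.003, 1.0, -0.0], [-0.0, -0.0, -1.0]]
force: [0.2, 0.2, 0.5]
opening: 0.06
clock: 11.0
position: [0.5503, -0.0564, 0.1677]
tool_rot: [[-1.0, 0.003, 0.001], [0.003, 1.0, -0.001], [-0.001, -0.001, -1.0]]
force: [0.5, 0.6, -0.3]
opening: 0.0597
tcp [ 0.5503 -0.0564  0.1677]
blue [278. 196.] world 0.5515 -0.0623 rad 0.0237 bbox ctr [ 0.5514 -0.0625] [0.0454 0.0457]
brass [529. 367.] world 0.7585 0.2296 rad 0.0443 bbox ctr [0.7582 0.2296] [0.057  0.0813]
brass [281. 276.] world 0.6361 -0.0593 rad 0.0227 bbox ctr [ 0.6361 -0.0588] [0.0452 0.0367]
dark [ 44. 212.] world 0.5726 -0.2999 rad 0.0249 bbox ctr [ 0.569  -0.3004] [0.03   0.0474]
dark [ 66. 203.] world 0.5649 -0.2803 rad 0.0238 bbox ctr [ 0.5656 -0.2766] [0.0457 0.038 ]
```

View pics/w6.png

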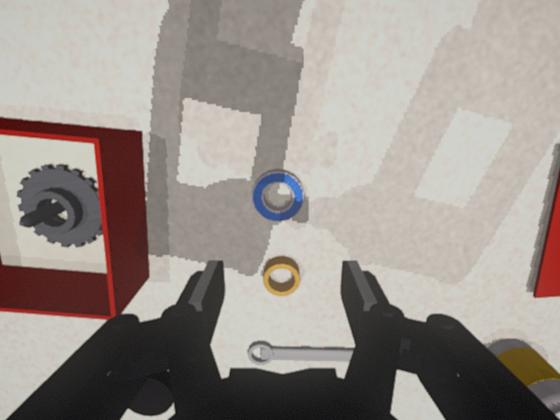

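View pics/s5.png

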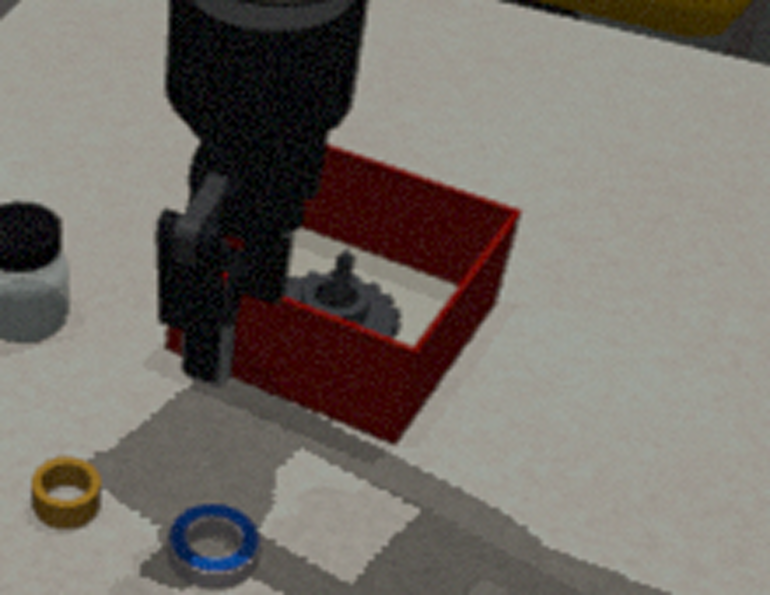

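Sprocket lies flat in the box around the post, hub up (wrist view about (62,207)). The bearing is at (278,196), i.e. world (0.5517,-0.062). I go down on it.

```bash
python3 -m creep '[0.007,-0.028,-0.2,0,0,0,0,0,-0.2,0,0,0,0,0,-0.15,0,0,0,0,0,-0.1,0,0,0,0,0,-0.05,0,0,0,0,0,0,0,0,0,0,0,0,0,0,0,0,0,0,0,0,0]' 0.8
```

```text
clock: 11.9
position: [0.5528, -0.0616, 0.029]
tool_rot: [[-1.0, 0.003, 0.003], [0.003, 1.0, -0.001], [-0.003, -0.001, -1.0]]
force: [0.9, -0.3, 0.1]
opening: 0.0682
```

```bash
python3 -m creep '[-0.005,0,-0.05,0,0,0,0,0,-0.015,0,0,0,0,0,0,0,0,0,0,0,0,0,0,0]'; python3 -m creep '[0,0,0,0,0,0,0,0,0,0,0,0,0,0,0,0,0,0,0,0,0,0,0,0,0,0,0,0,0,0,0,0,0,0,0,0]' 0.1
```

```text
clock: 12.3
position: [0.5503, -0.061, 0.0142]
tool_rot: [[-1.0, 0.002, -0.0], [0.002, 1.0, 0.0], [0.0, 0.0, -1.0]]
force: [0.4, -0.8, -0.5]
opening: 0.0681
clock: 12.9
position: [0.5509, -0.0612, 0.0153]
tool_rot: [[-1.0, 0.002, 0.001], [0.002, 1.0, -0.0], [-0.001, -0.0, -1.0]]
force: [-2.1, 1.3, 6.0]
opening: 0.0492
```

```bash
python3 -m creep '[0,0,0.05,0,0,0,0,0,0.15,0,0,0,0,0,0.2,0,0,0,0,0,0.2,0,0,0,0,0,0.1,0,0,0,0,0,0,0,0,0,0,0,0,0,0,0,0,0,0,0,0,0]'
python3 - <<'E'
from h import *
f=r.grab_frame('side');cv2.imwrite('pics/s6.png',f['frame'])
s=r.get_state();print(s['position'],s['force'])
f=r.grab_frame('wrist');cv2.imwrite('pics/w7.png',f['frame'])
E
```

```text
clock: 13.7
position: [0.5489, -0.0607, 0.1521]
tool_rot: [[-1.0, 0.003, -0.004], [0.003, 1.0, 0.001], [0.004, 0.001, -1.0]]
force: [-0.5, 0.4, -1.8]
opening: 0.0487
[ 0.54887002 -0.06068776  0.15193376] [-0.20019396  0.82112552 -2.48942114]
```

View pics/s6.png

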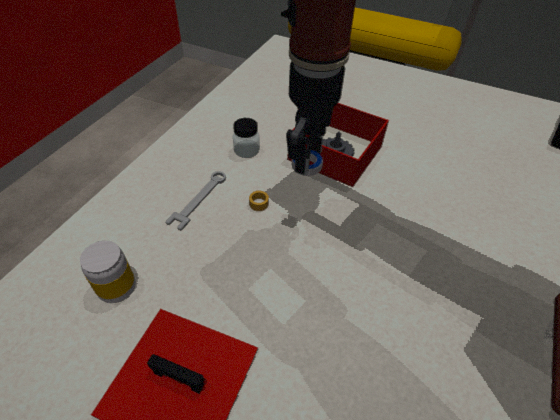

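View pics/w7.png

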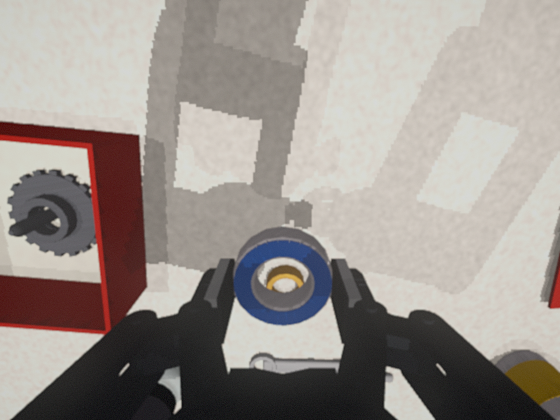

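Bearing is held level (wrist view ring centre about (284,282)). Over the post.

```bash
python3 -m creep '[0.0096,-0.18,0,0,0,0,0.0096,-0.18,0,0,0,0,0.0096,-0.18,0,0,0,0,0.0096,-0.18,0,0,0,0,0.0096,-0.18,0,0,0,0,0.0096,-0.177,0,0,0,0,0,0,-0.1,0,0,0,0,0,-0.1,0,0,0,0,0,0,0,0,0,0,0,0,0,0,0,0,0,0,0,0,0,0,0,0,0,0,0]'
python3 - <<'E'
from h import *
f=r.grab_frame('side');cv2.imwrite('pics/s7.png',cv2.resize(f['frame'][60:230,240:460],None,fx=3.5,fy=3.5,interpolation=cv2.INTER_CUBIC))
s=r.get_state();print(s['position'],s['force'])
f=r.grab_frame('wrist');cv2.imwrite('pics/w8.png',f['frame'])
E
```

```text
clock: 15.0
position: [0.5628, -0.2766, 0.1156]
tool_rot: [[-1.0, 0.002, 0.002], [0.002, 1.0, -0.001], [-0.002, -0.001, -1.0]]
force: [-0.2, 0.3, -1.9]
opening: 0.0488
[ 0.56270324 -0.27662495  0.11558153] [-0.70249254  0.35591717 -2.03152147]
```

View pics/s7.png

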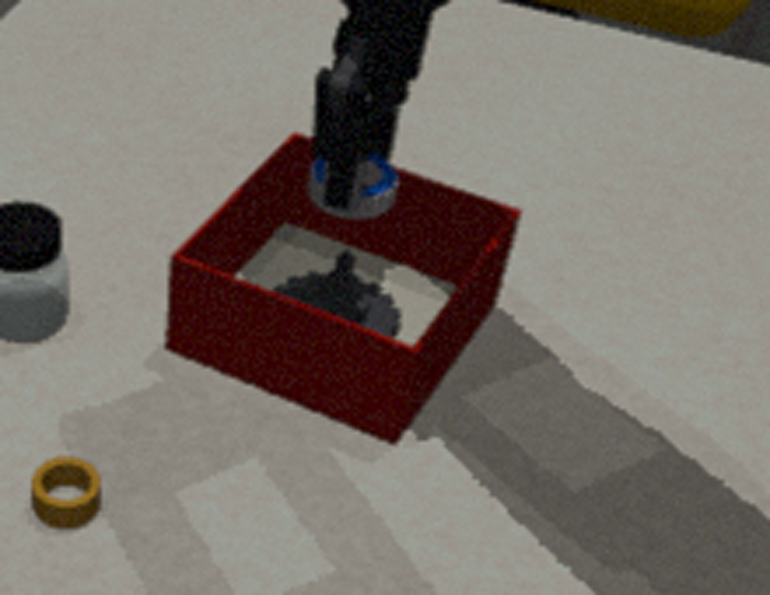

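View pics/w8.png

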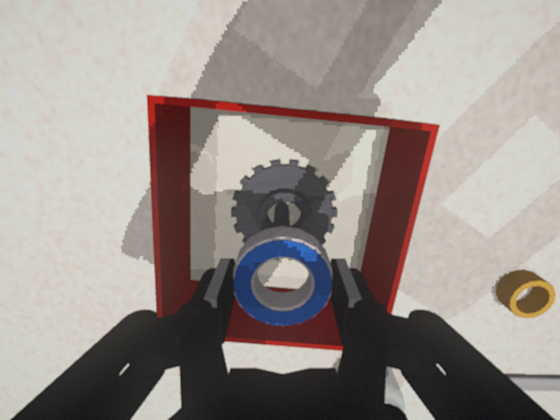

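The post (281,213) lines up with the bearing in y. I go down threading.

```bash
python3 -m creep '[-0.006,0.001,-0.06,0,0,0,0,0,-0.06,0,0,0,0,0,-0.06,0,0,0,0,0,-0.06,0,0,0,0,0,-0.05,0,0,0,0,0,0,0,0,0,0,0,0,0,0,0,0,0,0,0,0,0]'
python3 -m creep '[0,0,-0.03,0,0,0,0,0,-0.025,0,0,0,0,0,0,0,0,0,0,0,0,0,0,0]'
python3 -m creep '[0,0,-0.01,0,0,0,0,0,-0.005,0,0,0,0,0,0,0,0,0,0,0,0,0,0,0]'
```

```text
clock: 15.9
position: [0.5613, -0.2766, 0.0569]
tool_rot: [[-1.0, 0.003, 0.001], [0.003, 1.0, -0.001], [-0.001, -0.001, -1.0]]
force: [-0.0, 0.3, -1.8]
opening: 0.049
clock: 16.3
position: [0.5605, -0.2761, 0.045]
tool_rot: [[-1.0, 0.003, -0.001], [0.003, 1.0, 0.0], [0.001, 0.0, -1.0]]
force: [-0.7, 0.0, -1.4]
opening: 0.0492
clock: 16.7
position: [0.5608, -0.2764, 0.0425]
tool_rot: [[-1.0, 0.003, 0.0], [0.003, 1.0, -0.0], [-0.0, -0.0, -1.0]]
force: [0.3, 0.5, -0.2]
opening: 0.0489
```

```bash
python3 -m creep '[0,0,-0.005,0,0,0,0,0,0,0,0,0,0,0,0,0,0,0]'
python3 -m creep '[0,0,0,0,0,0,0,0,0,0,0,0,0,0,0,0,0,0,0,0,0,0,0,0]' 0.75
python3 -m creep '[0,0,0.05,0,0,0,0,0,0.2,0,0,0,0,0,0.2,0,0,0,0,0,0.2,0,0,0,0.049,0.181,0,0,0,0,0.049,0.181,0,0,0,0,0.049,0.181,0,0,0,0,0.049,0.181,0,0,0,0,0.049,0.181,0,0,0,0,0.049,0.181,0,0,0,0,0,0,0,0,0,0,0,0,0,0,0,0,0,0,0,0,0,0,0,0,0,0,0,0]'
python3 w.py w9.png; python3 - <<'E'
from h import *
f=r.grab_frame('side');cv2.imwrite('pics/s8.png',cv2.resize(f['frame'][60:230,240:460],None,fx=3.5,fy=3.5,interpolation=cv2.INTER_CUBIC))
E
```

```text
clock: 17.0
position: [0.5609, -0.2764, 0.0424]
tool_rot: [[-1.0, 0.002, 0.0], [0.002, 1.0, -0.0], [-0.0, -0.0, -1.0]]
force: [-2.8, 1.8, 6.4]
opening: 0.0489
clock: 17.4
position: [0.5608, -0.2763, 0.0412]
tool_rot: [[-1.0, 0.003, -0.0], [0.003, 1.0, 0.0], [0.0, 0.0, -1.0]]
force: [0.5, -0.0, -1.2]
opening: 0.0643
clock: 18.8
position: [0.6194, -0.0603, 0.1715]
tool_rot: [[-1.0, 0.004, 0.0], [0.004, 1.0, -0.0], [-0.0, -0.0, -1.0]]
force: [-0.4, 0.2, 0.0]
opening: 0.0645
tcp [ 0.6194 -0.0603  0.1715]
blue [ 26. 138.] world 0.565 -0.2996 rad 0.0266 bbox ctr [ 0.565 -0.299] [0.0523 0.0509]
brass [530. 320.] world 0.7755 0.2174 rad 0.0466 bbox ctr [0.7749 0.2144] [0.0904 0.0645]
brass [284. 214.] world 0.6383 -0.06 rad 0.0208 bbox ctr [ 0.6384 -0.0595] [0.0408 0.0365]
dark [ 64. 133.] world 0.5646 -0.275 rad 0.0286 bbox ctr [ 0.5639 -0.267 ] [0.0534 0.0399]
dark [ 24. 136.] world 0.5658 -0.3063 rad 0.0167 bbox ctr [ 0.5646 -0.3063] [0.0268 0.033 ]
```

View pics/w9.png

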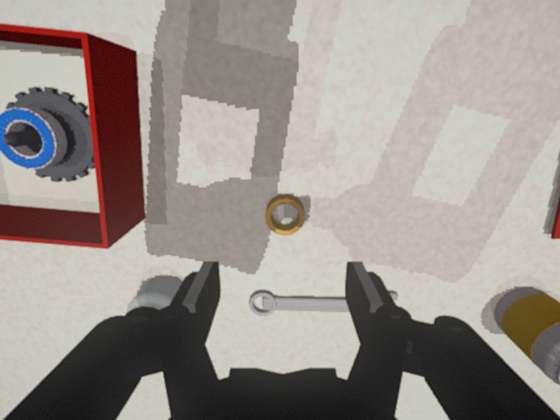

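View pics/s8.png

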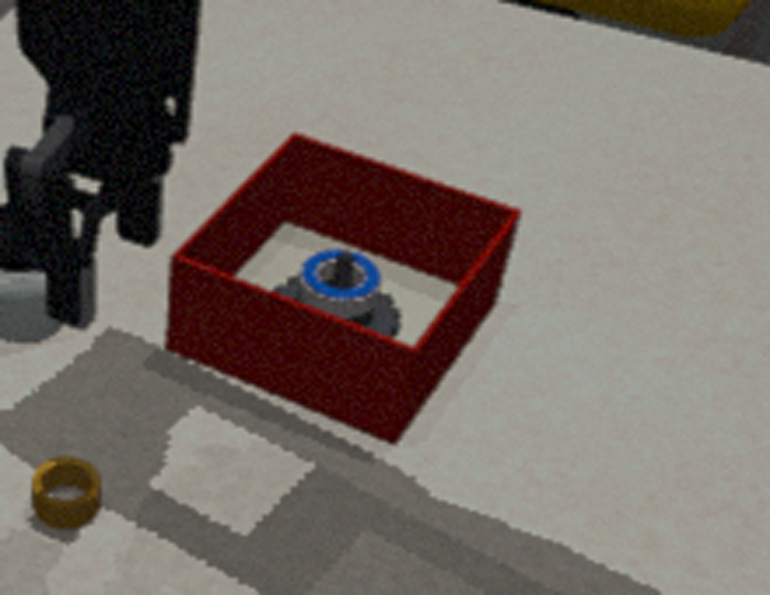

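Bearing lies flat on the sprocket, centred on the post. Bush at (285,214), world (0.639,-0.0595).

```bash
python3 -m creep '[0.1,0.004,-0.15,0,0,0,0,0,-0.2,0,0,0,0,0,-0.2,0,0,0,0,0,-0.1,0,0,0,0,0,-0.07,0,0,0,0,0,-0.04,0,0,0,0,0,0,0,0,0,0,0,0,0,0,0,0,0,0,0,0,0]' 0.65
```

```text
clock: 19.8
position: [0.6409, -0.0586, 0.0211]
tool_rot: [[-1.0, 0.003, 0.003], [0.003, 1.0, -0.001], [-0.003, -0.001, -1.0]]
force: [0.9, 0.5, 0.7]
opening: 0.0556
```

```bash
python3 -m creep '[-0.002,0,-0.01,0,0,0,0,0,0,0,0,0,0,0,0,0,0,0]'; python3 -m creep '[0,0,0,0,0,0,0,0,0,0,0,0,0,0,0,0,0,0,0,0,0,0,0,0,0,0,0,0,0,0,0,0,0,0,0,0]' 0.1
python3 -m creep '[0,0,0.05,0,0,0,0,0,0.15,0,0,0,0,0,0.2,0,0,0,0,0,0.2,0,0,0,0,0,0.1,0,0,0,0,0,0,0,0,0,0,0,0,0,0,0,0,0,0,0,0,0,0,0,0,0,0,0]'
python3 - <<'E'
from h import *
f=r.grab_frame('side');cv2.imwrite('pics/s9.png',cv2.resize(f['frame'][60:230,180:400],None,fx=3.5,fy=3.5,interpolation=cv2.INTER_CUBIC))
s=r.get_state();print(s['position'],s['force'])
f=r.grab_frame('wrist');cv2.imwrite('pics/w10.png',f['frame'])
E
```

```text
clock: 20.1
position: [0.6393, -0.0582, 0.0176]
tool_rot: [[-1.0, 0.002, 0.0], [0.002, 1.0, -0.0], [-0.0, -0.0, -1.0]]
force: [-0.3, 0.6, -0.2]
opening: 0.0558
clock: 20.7
position: [0.6397, -0.0584, 0.0179]
tool_rot: [[-1.0, 0.003, 0.001], [0.003, 1.0, -0.0], [-0.001, -0.0, -1.0]]
force: [0.8, 0.2, 6.5]
opening: 0.0369
clock: 21.6
position: [0.6377, -0.058, 0.1548]
tool_rot: [[-1.0, 0.003, -0.004], [0.003, 1.0, 0.001], [0.004, 0.001, -1.0]]
force: [-0.1, -1.3, -1.1]
opening: 0.0371
[ 0.63797641 -0.05806863  0.1551169 ] [-0.66189413  0.7958222  -0.91722556]
```

View pics/w10.png

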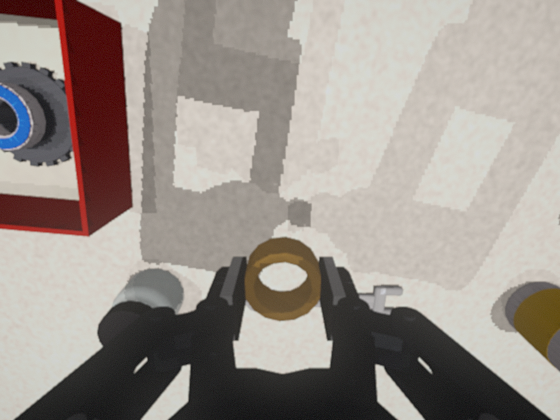

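View pics/s9.png

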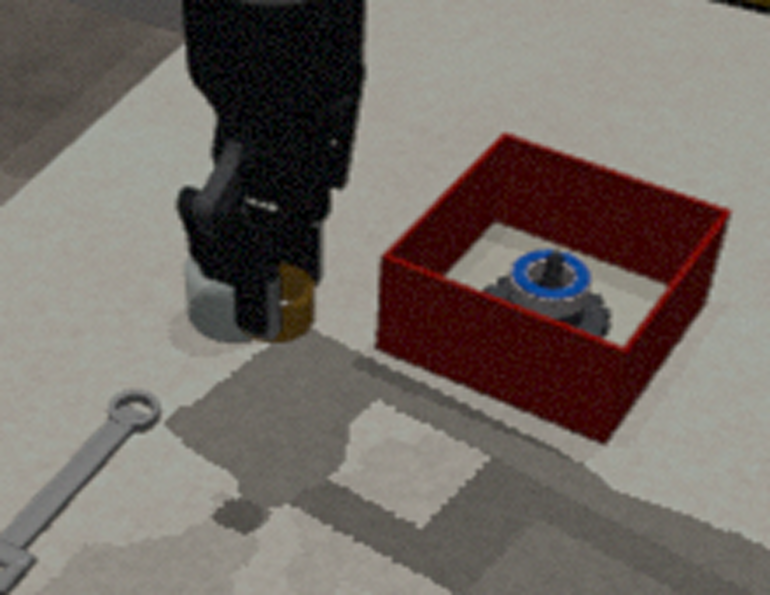

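Bush is held upright, centred on the TCP. Over to the post.

```bash
python3 -m creep '[-0.055,-0.156,0,0,0,0,-0.055,-0.156,0,0,0,0,-0.055,-0.156,0,0,0,0,-0.055,-0.156,0,0,0,0,-0.055,-0.156,0,0,0,0,-0.055,-0.156,0,0,0,0,-0.055,-0.156,0,0,0,0,0,0,-0.1,0,0,0,0,0,-0.05,0,0,0,0,0,0,0,0,0,0,0,0,0,0,0,0,0,0,0,0,0,0,0,0,0,0,0]'
python3 - <<'E'
from h import *
f=r.grab_frame('side');cv2.imwrite('pics/s10.png',cv2.resize(f['frame'][60:230,240:460],None,fx=3.5,fy=3.5,interpolation=cv2.INTER_CUBIC))
s=r.get_state();print(s['position'],s['force'])
f=r.grab_frame('wrist');cv2.imwrite('pics/w11.png',f['frame'])
E
```

```text
clock: 23.0
position: [0.5629, -0.2764, 0.1282]
tool_rot: [[-1.0, 0.002, 0.001], [0.002, 1.0, -0.001], [-0.001, -0.001, -1.0]]
force: [-0.1, -0.4, -1.1]
opening: 0.0375
[ 0.5628237  -0.27644568  0.12816765] [ 0.06296144 -0.63493583 -0.9362527 ]
```

View pics/w11.png

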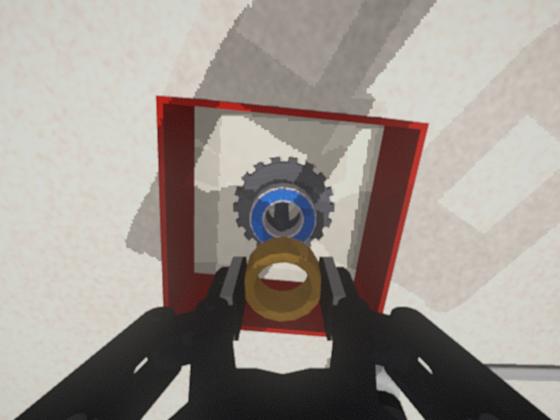

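View pics/s10.png

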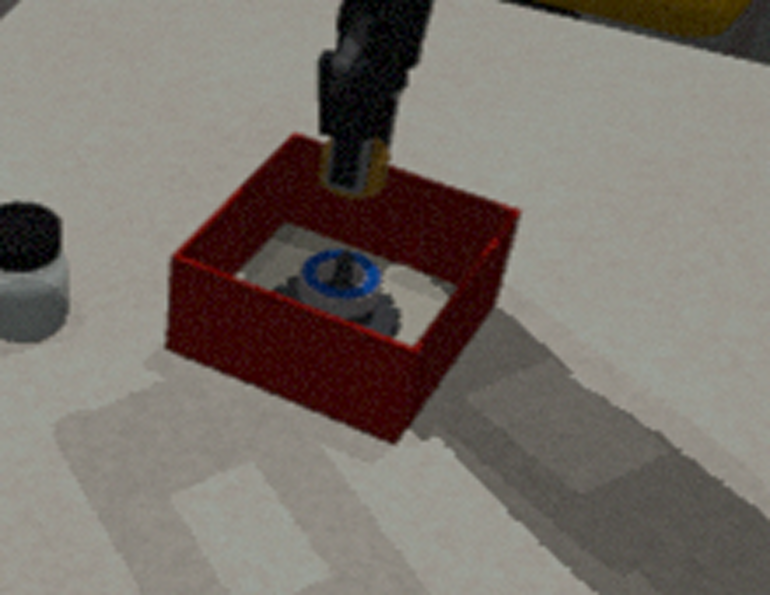

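Aligned: post and bearing at (282,216), bush at (283,282). I go down.

```bash
python3 -m creep '[-0.005,0,-0.06,0,0,0,0,0,-0.06,0,0,0,0,0,-0.06,0,0,0,0,0,-0.06,0,0,0,0,0,-0.04,0,0,0,0,0,0,0,0,0,0,0,0,0,0,0,0,0,0,0,0,0]'
python3 -m creep '[0,0,-0.025,0,0,0,0,0,-0.015,0,0,0,0,0,0,0,0,0,0,0,0,0,0,0]'
python3 -m creep '[0,0,-0.01,0,0,0,0,0,-0.005,0,0,0,0,0,0,0,0,0,0,0,0,0,0,0]'
```

```text
clock: 23.9
position: [0.5617, -0.277, 0.072]
tool_rot: [[-1.0, 0.003, 0.001], [0.003, 1.0, -0.001], [-0.001, -0.001, -1.0]]
force: [0.3, 0.1, -0.9]
opening: 0.0369
clock: 24.3
position: [0.561, -0.2766, 0.0632]
tool_rot: [[-1.0, 0.003, -0.0], [0.003, 1.0, 0.0], [0.0, 0.0, -1.0]]
force: [0.2, -0.6, -1.5]
opening: 0.0368
clock: 24.7
position: [0.5611, -0.2767, 0.0603]
tool_rot: [[-1.0, 0.003, -0.0], [0.003, 1.0, 0.0], [0.0, 0.0, -1.0]]
force: [-0.3, -1.2, -1.1]
opening: 0.0373
```

```bash
python3 -m creep '[0,0,-0.005,0,0,0,0,0,0,0,0,0,0,0,0,0,0,0]'
python3 -m creep '[0,0,-0.002,0,0,0,0,0,0,0,0,0,0,0,0,0,0,0]'
```

```text
clock: 25.0
position: [0.5614, -0.2768, 0.0599]
tool_rot: [[-1.0, 0.003, 0.0], [0.003, 1.0, -0.0], [-0.0, -0.0, -1.0]]
force: [-2.4, 0.8, 4.6]
opening: 0.0373
clock: 25.3
position: [0.5614, -0.2768, 0.0599]
tool_rot: [[-1.0, 0.003, 0.0], [0.003, 1.0, -0.0], [-0.0, -0.0, -1.0]]
force: [-3.1, 1.5, 7.8]
opening: 0.0371
```

```bash
python3 -m creep '[0,0,0,0,0,0,0,0,0,0,0,0,0,0,0,0,0,0,0,0,0,0,0,0]' 0.65
python3 -m creep '[0,0,0.05,0,0,0,0,0,0.2,0,0,0,0,0,0.2,0,0,0,0,0,0.2,0,0,0,0,0,0.1,0,0,0,0,0.24,0,0,0,0,0,0.24,0,0,0,0,0,0.24,0,0,0,0,0,0.24,0,0,0,0,0,0.24,0,0,0,0,0,0.24,0,0,0,0,0,0.24,0,0,0,0,0,0.24,0,0,0,0,0,0.24,0,0,0,0,0,0.24,0,0,0,0,0,0.24,0,0,0,0,0,0.235,0,0,0,0]'
python3 -m creep '[0,0,0,0,0,0.053,0,0,0,0,0,0,0,0,0,0,0,0,0,0,0,0,0,0]'
python3 w.py w12.png; python3 - <<'E'
from h import *
f=r.grab_frame('side');cv2.imwrite('pics/s11.png',cv2.resize(f['frame'][60:230,240:460],None,fx=3.5,fy=3.5,interpolation=cv2.INTER_CUBIC))
E
```

```text
clock: 25.7
position: [0.5611, -0.2766, 0.0586]
tool_rot: [[-1.0, 0.003, -0.0], [0.003, 1.0, 0.0], [0.0, 0.0, -1.0]]
force: [-0.5, -0.3, 0.4]
opening: 0.0555
clock: 27.4
position: [0.561, 0.3005, 0.21]
tool_rot: [[-1.0, 0.002, 0.001], [0.002, 1.0, 0.0], [-0.001, 0.0, -1.0]]
force: [0.6, 0.7, -0.4]
opening: 0.0556
clock: 27.8
position: [0.5614, 0.2973, 0.2092]
tool_rot: [[-0.997, -0.074, 0.0], [-0.074, 0.997, -0.0], [-0.0, -0.0, -1.0]]
force: [0.1, -0.6, -0.1]
opening: 0.0552
tcp [0.5614 0.2973 0.2092]
brass [225. 336.] world 0.7666 0.2394 rad 0.0311 bbox ctr [0.7666 0.2374] [0.0616 0.0206]
dark [282. 231.] world 0.6187 0.3005 rad 0.0179 bbox ctr [0.6187 0.3004] [0.034  0.0158]
dark [282. 184.] world 0.5611 0.2957 rad 0.0136 bbox ctr [0.5617 0.2957] [0.0258 0.015 ]
```

View pics/w12.png

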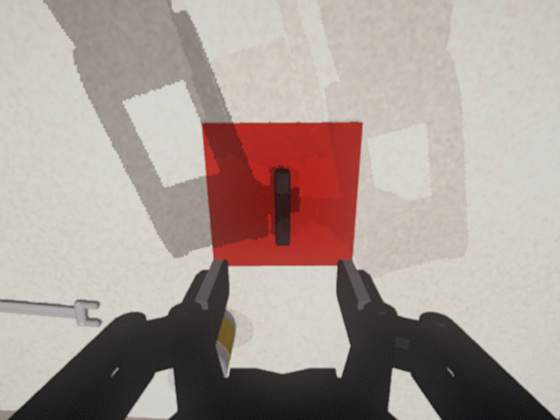

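View pics/s11.png

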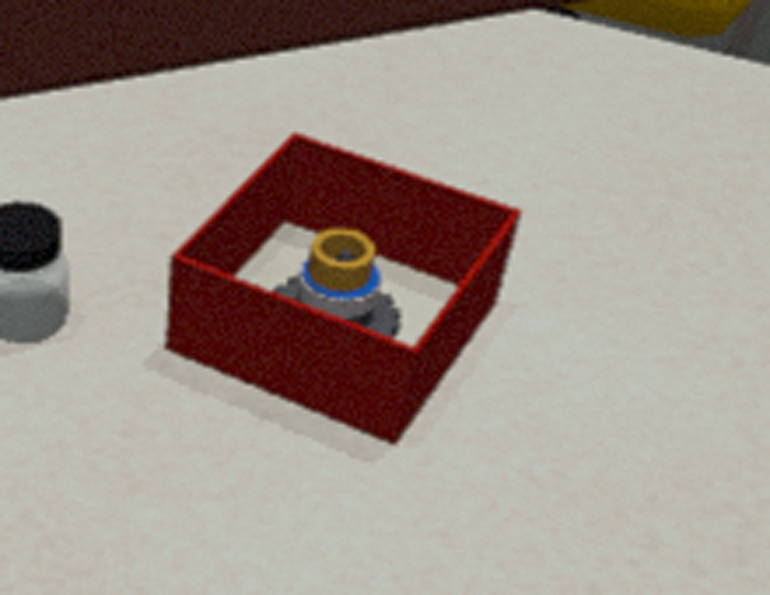

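Stack complete: bush on bearing on sprocket around the post. Lid seen squarely in the wrist view, corners about (203,123),(362,123),(352,265),(213,265), handle from (282,168) to (282,244). I'll measure it.

```bash
cat > lid.py <<'E'
from h import *
s=r.get_state();pose=(np.array(s['position']),np.array(s['tool_rot']))
f=r.grab_frame('wrist');M=masks(f)
m=M['red'].copy();m[300:]=0
c=cs(m,500)[0]
c=cv2.convexHull(c)
W=np.array([ray(f,a,b,.012,pose)[:2] for a,b in c[:,0]],np.float32);print('lid',cv2.minAreaRect(W))
d=M['dark'].copy().astype(np.uint8);k=np.zeros_like(d);k[164:250,275:291]=1
c=np.argwhere(d&k)[:,::-1]
W=np.array([ray(f,a,b,.05,pose)[:2] for a,b in c],np.float32);print('handle',cv2.minAreaRect(W))
print(s['position'],np.degrees(np.arctan2(-s['tool_rot'][1][0],-s['tool_rot'][0][0])))
E
python3 lid.py
```

```text
lid ((0.5780293345451355, 0.2969857454299927), (0.1642584353685379, 0.1657898724079132), 4.341869831085205)
handle ((0.577460765838623, 0.29673001170158386), (0.07629430294036865, 0.012404415756464005), 4.671449184417725)
[0.56149561 0.29724641 0.20919962] 4.261783799282459
```

```bash
python3 -m creep '[0.083,-0.002,-0.2,0,0,0,0,0,-0.2,0,0,0,0,0,-0.2,0,0,0,0,0,-0.12,0,0,0,0,0,-0.08,0,0,0,0,0,-0.05,0,0,0,0,0,0,0,0,0,0,0,0,0,0,0,0,0,0,0,0,0]' 0.55
```

```text
clock: 28.85
position: [0.5791, 0.2984, 0.0409]
tool_rot: [[-0.997, -0.077, 0.003], [-0.077, 0.997, 0.001], [-0.003, 0.001, -1.0]]
force: [1.0, -1.0, -0.1]
opening: 0.0468
```

```bash
python3 -m creep '[-0.003,-0.005,-0.03,0,0,0,0,0,0,0,0,0,0,0,0,0,0,0]'; python3 -m creep '[0,0,0,0,0,0,0,0,0,0,0,0,0,0,0,0,0,0,0,0,0,0,0,0,0,0,0,0,0,0,0,0,0,0,0,0,0,0,0,0,0,0]' 0
python3 - <<'E'
from h import *
f=r.grab_frame('wrist');cv2.imwrite('pics/w13.png',f['frame'])
E
```

```text
clock: 29.15
position: [0.577, 0.2969, 0.0329]
tool_rot: [[-0.997, -0.077, -0.0], [-0.077, 0.997, -0.0], [0.0, -0.0, -1.0]]
force: [-0.4, 0.2, 0.0]
opening: 0.0468
clock: 29.85
position: [0.5774, 0.2971, 0.0333]
tool_rot: [[-0.997, -0.077, 0.001], [-0.077, 0.997, 0.0], [-0.001, 0.0, -1.0]]
force: [-1.0, 1.6, 4.0]
opening: 0.0151
```

View pics/w13.png

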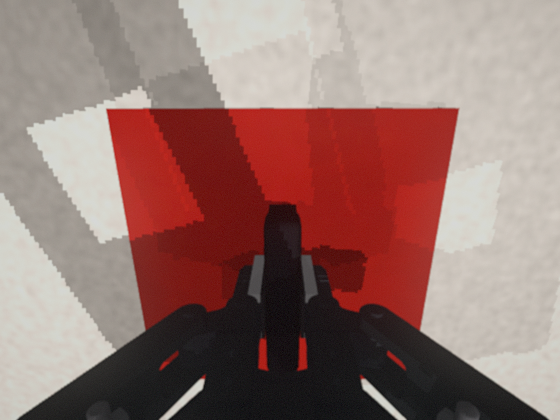

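```bash
python3 -m creep '[0,0,0.05,0,0,0,0,0,0.15,0,0,0,0,0,0.2,0,0,0,0,0,0.2,0,0,0,0,0,0.2,0,0,0,0,0,0.05,0,0,0,0,0,0,0,0,0,0,0,0,0,0,0,0,0,0,0,0,0]'
python3 -m creep '[-0.006,-0.2,0,0,0,-0.0235,-0.006,-0.2,0,0,0,-0.0235,-0.006,-0.2,0,0,0,-0.0235,-0.006,-0.2,0,0,0,-0.0235,-0.006,-0.2,0,0,0,-0.0235,-0.006,-0.2,0,0,0,0,-0.006,-0.2,0,0,0,0,-0.006,-0.2,0,0,0,0,-0.006,-0.2,0,0,0,0,-0.006,-0.2,0,0,0,0,-0.006,-0.2,0,0,0,0,-0.006,-0.2,0,0,0,0,-0.005,-0.2,0,0,0,0,0,-0.2,0,0,0,0,0,-0.07,0,0,0,0,0,0,0,0,0,0,0,0,0,0,0,0,0,0,0,0,0,0,0,0,0,0,0,0]'
python3 - <<'E'
from h import *
s=r.get_state();print(s['position'],s['force'],np.degrees(np.arctan2(-s['tool_rot'][1][0],-s['tool_rot'][0][0])))
f=r.grab_frame('side');cv2.imwrite('pics/s12.png',f['frame'])
f=r.grab_frame('wrist');cv2.imwrite('pics/w14.png',f['frame'])
E
```

```text
clock: 30.8
position: [0.5754, 0.2962, 0.1992]
tool_rot: [[-0.997, -0.077, -0.005], [-0.077, 0.997, -0.002], [0.006, -0.002, -1.0]]
force: [-0.7, 0.1, -4.1]
opening: 0.0155
clock: 32.7
position: [0.5619, -0.2755, 0.2026]
tool_rot: [[-0.995, 0.097, -0.0], [0.097, 0.995, 0.001], [0.0, 0.001, -1.0]]
force: [0.2, -0.5, -3.4]
opening: 0.015
[ 0.5619324  -0.27553365  0.20264797] [ 0.16238402 -0.53092685 -3.35970509] -5.591666829516115
```

View pics/s12.png

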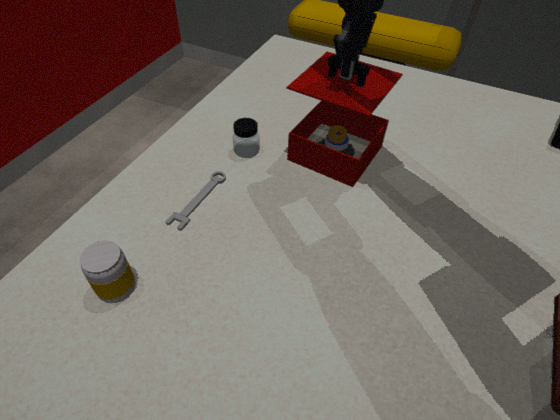

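View pics/w14.png

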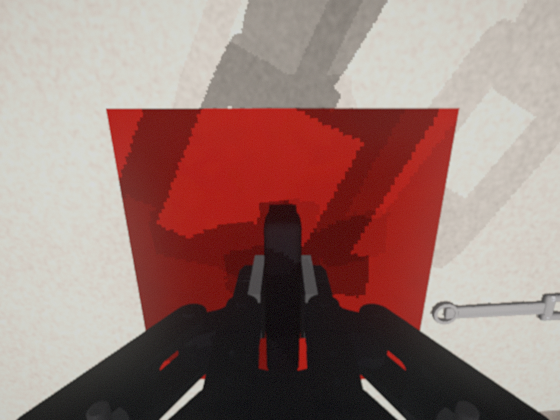

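The lid hangs level above the box (side view about (345,82)), in line with it. I lower to just above the rim and check.

```bash
python3 -m creep '[0,-0.006,-0.15,0,0,-0.001,0,0,-0.15,0,0,0,0,0,-0.08,0,0,0,0,0,-0.04,0,0,0,0,0,0,0,0,0,0,0,0,0,0,0,0,0,0,0,0,0,0,0,0,0,0,0]'
python3 - <<'E'
from h import *
s=r.get_state();print(s['position'],s['force'],np.degrees(np.arctan2(-s['tool_rot'][1][0],-s['tool_rot'][0][0])))
f=r.grab_frame('side');cv2.imwrite('pics/s13.png',cv2.resize(f['frame'][60:230,240:460],None,fx=3.5,fy=3.5,interpolation=cv2.INTER_CUBIC))
E
```

```text
clock: 33.6
position: [0.5625, -0.2788, 0.1204]
tool_rot: [[-0.995, 0.101, 0.002], [0.101, 0.995, -0.001], [-0.002, -0.001, -1.0]]
force: [0.1, 0.5, -3.1]
opening: 0.0149
[ 0.56254808 -0.27882466  0.12044126] [ 0.07918765  0.49892166 -3.07294891] -5.7815443534248185
```

View pics/s13.png

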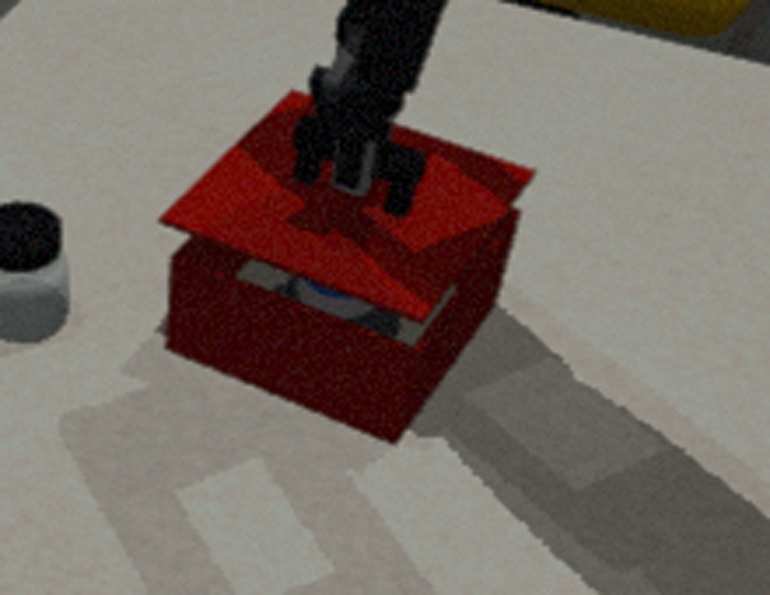

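```bash
python3 -m creep '[-0.002,0.008,-0.03,0,0,0,0,0,-0.02,0,0,0,0,0,-0.02,0,0,0,0,0,0,0,0,0,0,0,0,0,0,0,0,0,0,0,0,0]'
python3 -m creep '[0,0,-0.01,0,0,0,0,0,-0.01,0,0,0,0,0,0,0,0,0,0,0,0,0,0,0]'
```

```text
clock: 34.25
position: [0.5614, -0.2767, 0.105]
tool_rot: [[-0.995, 0.101, 0.0], [0.101, 0.995, -0.0], [-0.0, -0.0, -1.0]]
force: [0.3, -0.1, -2.9]
opening: 0.0154
clock: 34.65
position: [0.5613, -0.2766, 0.1008]
tool_rot: [[-0.995, 0.101, -0.0], [0.101, 0.995, 0.0], [0.0, 0.0, -1.0]]
force: [0.3, -0.1, -3.8]
opening: 0.0148
```

Inside the walls (lip lower edge at about 67.5 mm) with no contact. I seat it.

```bash
python3 -m creep '[0,0,-0.007,0,0,0,0,0,-0.005,0,0,0,0,0,0,0,0,0,0,0,0,0,0,0]'
python3 -m creep '[0,0,-0.004,0,0,0,0,0,0,0,0,0,0,0,0,0,0,0]'
```

```text
clock: 35.05
position: [0.5613, -0.2767, 0.0985]
tool_rot: [[-0.995, 0.101, -0.0], [0.101, 0.995, 0.0], [0.0, 0.0, -1.0]]
force: [0.0, 0.3, -3.1]
opening: 0.0147
clock: 35.35
position: [0.5615, -0.2767, 0.0982]
tool_rot: [[-0.995, 0.101, 0.0], [0.101, 0.995, -0.0], [-0.0, -0.0, -1.0]]
force: [-1.4, 1.6, 1.8]
opening: 0.0149
```

```bash
python3 -m creep '[0,0,-0.002,0,0,0,0,0,0,0,0,0]'; python3 -m creep '[0,0,0,0,0,0,0,0,0,0,0,0,0,0,0,0,0,0,0,0,0,0,0,0,0,0,0,0,0,0]' 0.55
python3 -m creep '[0,0,0.05,0,0,0,0,0,0.15,0,0,0,0,0,0.2,0,0,0,0,0,0.2,0,0,0,-0.05,0.2,0.1,0,0,0,-0.05,0.2,0,0,0,0,-0.05,0.2,0,0,0,0,-0.05,0.2,0,0,0,0,-0.05,0.2,0,0,0,0,0,0.2,0,0,0,0,0,0.2,0,0,0,0,0,0.2,0,0,0,0,0,0,0,0,0,0,0,0,0,0,0,0,0,0,0,0,0,0]'
python3 - <<'E'
from h import *
f=r.grab_frame('side');cv2.imwrite('pics/s14.png',cv2.resize(f['frame'][60:230,240:460],None,fx=3.5,fy=3.5,interpolation=cv2.INTER_CUBIC))
f=r.grab_frame('top');cv2.imwrite('pics/t2.png',f['frame'])
v,u=np.mgrid[0:420,0:560];z=f['range_z'];K=f['camera_matrix']
d=np.stack([(u-K[0,2])/K[0,0]*z,(v-K[1,2])/K[1,1]*z,z],-1);P=(d-f['t'])@f['R']
reg=(u>350)&(u<460)&(v>170)&(v<270)
m=reg&masks(f)['red']&(P[...,2]>.05)
X=P[m];X=X[abs(X[:,2]-np.median(X[:,2]))<.01];A=np.c_[X[:,:2]-X[:,:2].mean(0),np.ones(len(X))]
co=np.linalg.lstsq(A,X[:,2],rcond=None)[0];print('plane z',co[2],'tilt deg',np.degrees(co[:2]),len(X))
c=np.vstack(cs(m))
W=np.array([ray(f,a,b,.077)[:2] for a,b in c[:,0]],np.float32);print(cv2.minAreaRect(W))
E
```

```text
clock: 35.55
position: [0.5615, -0.2768, 0.0982]
tool_rot: [[-0.995, 0.101, 0.0], [0.101, 0.995, -0.0], [-0.0, -0.0, -1.0]]
force: [-2.5, 1.9, 4.8]
opening: 0.0151
clock: 36.05
position: [0.5614, -0.2767, 0.0972]
tool_rot: [[-0.995, 0.101, 0.0], [0.101, 0.995, -0.0], [-0.0, -0.0, -1.0]]
force: [0.6, -0.5, -0.5]
opening: 0.0469
clock: 37.55
position: [0.5115, 0.0425, 0.2377]
tool_rot: [[-0.995, 0.101, 0.001], [0.101, 0.995, -0.001], [-0.001, -0.001, -1.0]]
force: [-0.2, 0.3, 0.1]
opening: 0.047
plane z 0.07592210772138705 tilt deg [-0.0049541   0.06915875] 4743
((0.5642446279525757, -0.2761399745941162), (0.16794708371162415, 0.1661538928747177), 84.29790496826172)
```

View pics/s14.png

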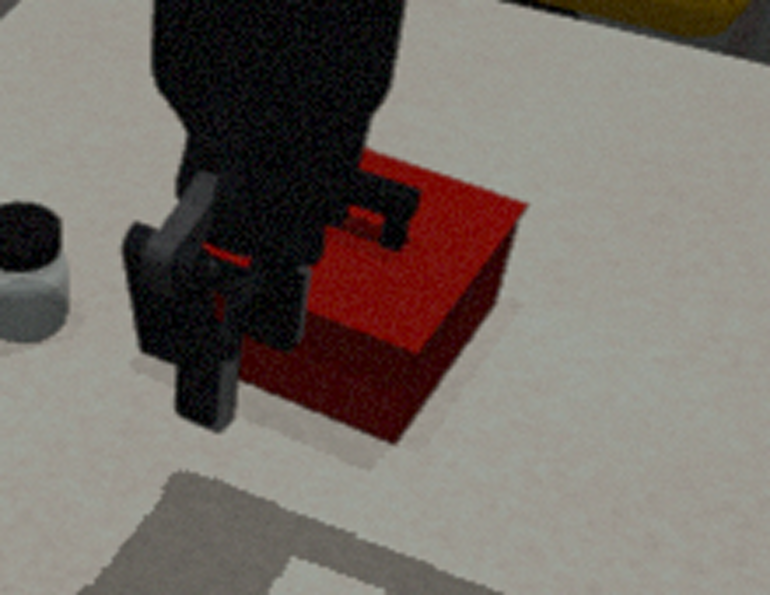

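View pics/t2.png

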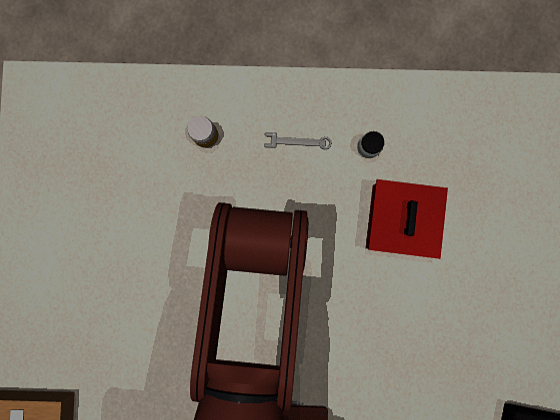

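The lid is seated: its plate is level to 0.07°, its top is at 76 mm (77 expected, within calibration) and its yaw matches the box. In the top view the can (202,131), wrench (297,141) and jar (371,143) are where they were. I hand in.

```bash
python3 -c "
from bench import r
print(r.close_job())"
```

```text
the job is handed in; nothing more can be done
None
```

The hub parts are packed in the red box in the order asked, and the lid is on. I handed the job in at about 38 s on the robot's clock, against the 128 s limit.

- **Stack:** I threaded the sprocket (hub up), then the bearing, then the bush over the post. After each release a camera view showed the part lying flat and centred on the one before. Each one made contact at the height its given size predicts.
- **Lid:** I turned it to match the box (about -5.7°) and lowered it inside the walls with no sideways snag. It met the rim at the computed height, with the tool at 98.2 mm where 98.3 mm was expected. In the depth image after release, the plate was level to about 0.07°.
- **Can, jar and wrench:** they appear at the same pixel positions in the top view as at the start.
- **Forces:** the highest wrist reading I saw was about 8 N, but I only read it at the end of each move. Each grasp gave a brief 4–6 N upward reading as the fingers closed, and nothing moved.

Two readings were slightly off, both within or close to the 2 mm calibration. The lid's top measured 76 mm where 77 mm is nominal, and its centre came out about 2 mm from the box centre in x, well inside the 6 mm play. No check failed.

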